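Set both bread warmers to the middle click

TASK

Set both bread warmers to their middle setting for opening time: with a fingertip, stroke the rim of each one's knurled thumbwheel click by click until its white line rests at the very top, in line with the two white ticks beside the wheel. Nothing needs to be picked up: leave the buns, jar, shaker and mug where they stand.

Things in the scene. Friction and masses are not known exactly. Their poses are not given: they have to be found in the camera images.
- warmer_a: bread warmer, fixed, one of two alike: low metal box 310 mm long (x), 190 mm wide (y), flat top 70 mm above the counter; either may stand left. Origin: centre of the underside. x points level from the wheel end, nearest the robot, to the far end; y is along the wheel's axle; z up. Its hot plate behind the wheel holds two loose buns between rails 86 mm above the counter, 85 mm either side of the middle.
- wheel_a_top (a point): highest point of warmer a's thumbwheel, mid-width, 86 mm above the counter (does not turn). The wheel: dark-grey knurled disc on edge, radius 40 mm, 32 mm wide, axle level along the warmer's y, 40 mm below this point; its top 16 mm stand out of the warmer. It does not sink: a fingertip pressed on it from above with some 5 N and moved level along the warmer's x takes the rim along.
- tick_a (a point): white tick on the steel cheek on the +y side of warmer a's wheel, level with the wheel's highest point along x, 10 mm lower and 23 mm to the side; a like tick is on the other side. The cheeks are 50 mm long, 8 mm wide, 6 mm high.
- wheel_a (a joint): angle of warmer a's wheel, rad. 0: the white line across its rim is at the top, between the ticks. Positive: line moved from the top towards the warmer's +x (the buns); negative: towards the robot. Clicks rest every 0.419 rad (16.8 mm of rim) and pull it in when let go; about 1.2 N at the rim passes one; stops at 1.35 either way. Starts 1 or 2 clicks from 0, the two wheels on opposite sides.
- warmer_b: bread warmer, fixed, one of two alike: low metal box 310 mm long (x), 190 mm wide (y), flat top 70 mm above the counter; either may stand left. Origin: centre of the underside. x points level from the wheel end, nearest the robot, to the far end; y is along the wheel's axle; z up. Its hot plate behind the wheel holds two loose buns between rails 86 mm above the counter, 85 mm either side of the middle.
- wheel_b_top (a point): highest point of warmer b's thumbwheel, mid-width, 86 mm above the counter (does not turn). The wheel: dark-grey knurled disc on edge, radius 40 mm, 32 mm wide, axle level along the warmer's y, 40 mm below this point; its top 16 mm stand out of the warmer. It does not sink: a fingertip pressed on it from above with some 5 N and moved level along the warmer's x takes the rim along.
- tick_b (a point): white tick on the steel cheek on the +y side of warmer b's wheel, level with the wheel's highest point along x, 10 mm lower and 23 mm to the side; a like tick is on the other side. The cheeks are 50 mm long, 8 mm wide, 6 mm high.
- wheel_b (a joint): angle of warmer b's wheel, rad. 0: the white line across its rim is at the top, between the ticks. Positive: line moved from the top towards the warmer's +x (the buns); negative: towards the robot. Clicks rest every 0.419 rad (16.8 mm of rim) and pull it in when let go; about 1.2 N at the rim passes one; stops at 1.35 either way. Starts 1 or 2 clicks from 0, the two wheels on opposite sides.
- bun_a0_center (a point): loose round golden bun, 72 mm across, 43 mm high, standing on the hot plate of warmer a behind its wheel; the point is its centre. Leave it alone.
- bun_a1_center (a point): loose round golden bun, 72 mm across, 43 mm high, standing on the hot plate of warmer a behind its wheel; the point is its centre. Leave it alone.
- bun_b0_center (a point): loose round golden bun, 72 mm across, 43 mm high, standing on the hot plate of warmer b behind its wheel; the point is its centre. Leave it alone.
- bun_b1_center (a point): loose round golden bun, 72 mm across, 43 mm high, standing on the hot plate of warmer b behind its wheel; the point is its centre. Leave it alone.
- jar_center (a point): loose amber jam jar with brass lid, 62 mm across, 85 mm high; the point is its centre. Leave it alone.
- shaker_center (a point): loose steel flour shaker, 54 mm across, 96 mm high; the point is its centre. Leave it alone.
- mug_center (a point): loose white mug, 76 mm across, 85 mm high; the point is its centre. Leave it alone.

How it is judged:
By the outcome, as a careful person would: the job done as asked, in the order asked, and still so for the second after the job is handed in, with the robot touching nothing.
It also fails if it takes over 48 s, if anything falls off the work surface, if the arm or the gripper's body presses on something with over 40 N, if the wrist force passes 120 N, or if a joint passes its speed limit or range.

ROBOT

A 6-joint arm with a two-finger parallel gripper is mounted at the origin on the work surface. World frame = base frame: x ahead of the robot, y to its left, z up, the work surface at z = 0. Lengths are in m, angles in rad, forces in N, time in s.
With the tool pointing down it reaches from about 0.325 to 0.775 m from the base axis. Payload 5.5 kg.
Tool frame: the origin (TCP) lies midway between the tips of the shut fingers; the grasp point (between the pads) lies 19 mm behind it (env.grip_depth is the distance from the TCP to the grasp point, in m); x points along the fingers, z is the direction in which the jaws open and shut, and the axes are right-handed (so a half turn about x gives the same grasp; the last joint's range is limited). The gripper opens to 88 mm and grips with 3 to 60 N. Pads are 20 mm wide; open, the fingers measure 115 mm over their backs; the gripper's body (75 mm by 178 mm) begins 61 mm behind the grasp point.
Start: joints at [-1.313, 0.091, 1.231, -0, 1.82, -0.057], TCP at [0.186, -0.571, 0.223] pointing down, gripper open.
Joint ranges: [-2.87, 2.87], [-0.86, 2.18], [0.17, 2.46], [-1.51, 4.65], [0.06, 2.69], [-2.65, 2.65]. Speed limits (rad/s): [2.57, 2.57, 3.01, 3.14, 3.14, 3.14].

INTERFACE

Orientations are given as a 3x3 rotation matrix whose columns are the frame's x, y, z axes.
In Python, from workcell import env, vision gives the robot as it stands. The module is installed in compiled form; this text tells all that it offers.
- The arm moves only by the tool apply_moves, never from a script. Its argument "plan" is a list of rows, each a list of 3 entries, a list of its own where there are three numbers: the finger opening in mm, from 0 to 87.8, then the shift along the tool's x, y, z in mm, then the turn about the tool's x in rad. In form: [[hand, [dx, dy, dz], turn], ...]. A call has 1 to 5 rows; each row shifts and turns the pose as measured when the row begins, along the tool's axes as they then stand; what a row does not reach is not made up. A row lasts 1/8 s, in which the tool goes at most 62.5 mm and 10.7 degrees, less where a joint would pass 70% of its speed; a pose out of reach is approached as far as the arm can. A call is refused whole if a number of a shift passes 62.5 or a number of a turn 0.188, either way. A call with a gripper value outside its range is refused whole. The fingers move at their own pace and stop on an object; "newtons" is the grip in N (left out, the last holds). Time passes only in rows, so rows that do not move let the fingers close. It gives the time, the measured TCP pose, the force and the opening at its end, in the units of the state.
- env.read_state(): the state, without advancing time (a new reading comes with each control period).
- vision.read_camera(name): name is "scene" or "top" or "wrist"; returns a dict with "img" (400x640x3 uint8, blue, green, red), "fx", "fy", "cx", "cy" (pixels), "k1" (the pictures are not rectified: a ray, as slopes to the right and down, at radius r is drawn at 1 + k1 r^2 times it, then the intrinsics apply), "extrinsics" (4x4, takes a point from camera to world coordinates); the wrist camera has in their place "tool_from_camera" (4x4, takes a point from camera to tool coordinates, whose origin is the TCP and whose axes are the tool frame's). Camera axes: x right, y down, z forward; pixel columns grow to the right and rows downward; lengths in m; the calibration is good to about 2 mm. A picture is of the moment at which its call begins: read the wrist's pose just before it. There is no depth.
- env.close_job(): hands the job in, once; it reports no verdict.
The state is a dict: "time_s": time; "qpos": joint angles; "qvel": joint speeds; "effort": joint torques, N m; "ee_pos": TCP position; "ee_rot": TCP orientation; "force": force on the tool from outside, world axes, zero at the start; "torque": the same for the moment, N m; "grip_width": opening from 0.0 (shut) to 1.0 (fully open).
Only numpy, scipy, OpenCV 4.12 (cv2) and the standard library are available. Lean on these libraries where they do the work, as an engineer would, in place of code of your own. Each camera call takes 0.05 s, during which the arm holds its last target.

## Working session

There is one attempt and no reset: what is moved stays moved. The work goes in short steps, Python scripts to look and compute and a tool call to move; the robot and the scene stay as the last step left them, time stands still between calls to the robot, and variables do not carry over. Pictures are saved under pics/ and viewed, and the job is handed in when it is done.

Besides the shell and the picture viewer there is one more tool, called as name(argument=value, ...) on one line, values as JSON. apply_moves: Moves the arm, as the interface text tells. Its arguments: {"type":"object","properties":{"plan":{"type":"array"},"newtons":{"type":"number"}},"required":["plan"]}

```bash
mkdir -p pics; python3 - <<'E'
from workcell import env, vision
import cv2,numpy as np
s=env.read_state()
print(s)
for n in ["scene","top","wrist"]:
    c=vision.read_camera(n); cv2.imwrite(f"pics/{n}0.png",c["img"])
    print(n,{k:(np.round(v,4).tolist() if k!="img" else 0) for k,v in c.items()})
E
```

```text
{'time_s': 0.0, 'qpos': array([-1.31270017e+00,  9.18621215e-02,  1.23187815e+00, -1.66218740e-05,
        1.81980023e+00, -5.66932851e-02]), 'qvel': array([-1.14524127e-03,  1.87051557e-03, -5.10642525e-05, -1.27808340e-03,
       -2.11057703e-03, -9.59947363e-04]), 'effort': array([-3.59123044e-05, -4.46450830e+01, -4.06447971e+01,  6.97921892e-02,
        2.91016046e-02, -1.17284162e-04]), 'ee_pos': array([ 0.18569048, -0.57022986,  0.2215093 ]), 'ee_rot': array([[-5.12743059e-04,  9.50862879e-01,  3.09611891e-01],
       [ 1.87921227e-03,  3.09612302e-01, -9.50861026e-01],
       [-9.99998103e-01,  9.42790749e-05, -1.94562475e-03]]), 'force': array([0.35913503, 0.90582106, 0.60874412]), 'torque': array([ 0.00843623, -0.03154503, -0.01126376]), 'grip_width': 0.9954077630958752}
scene {'img': 0, 'fx': 387.7524, 'fy': 387.7524, 'cx': 315.7491, 'cy': 198.3769, 'k1': -0.0389, 'extrinsics': [[-0.054, 0.766, -0.6405, 1.2304], [0.9985, 0.0368, -0.0403, 0.0243], [-0.0073, -0.6418, -0.7669, 0.9233], [0.0, 0.0, 0.0, 1.0]]}
top {'img': 0, 'fx': 431.06, 'fy': 431.06, 'cx': 315.3672, 'cy': 197.5627, 'k1': -0.1041, 'extrinsics': [[-0.021, -0.9993, 0.0294, 0.482], [-0.9997, 0.0213, 0.0077, -0.0089], [-0.0084, -0.0293, -0.9995, 1.2094], [0.0, 0.0, 0.0, 1.0]]}
wrist {'img': 0, 'fx': 306.506, 'fy': 306.506, 'cx': 319.6446, 'cy': 198.6962, 'k1': -0.0324, 'tool_from_camera': [[-0.0007, -0.2946, 0.9556, -0.1631], [-0.0003, -0.9556, -0.2946, 0.0815], [1.0, -0.0005, 0.0006, 0.0004], [0.0, 0.0, 0.0, 1.0]]}
```

View pics/top0.png

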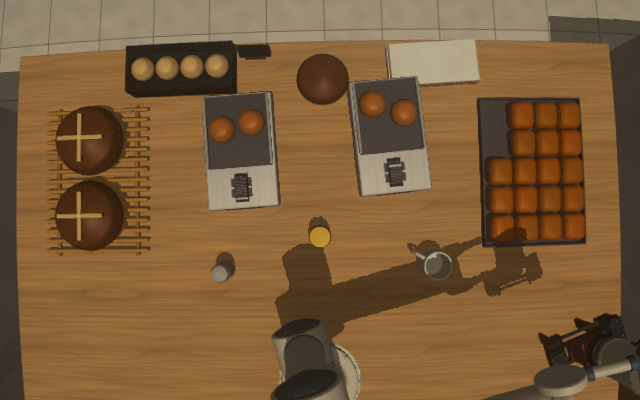

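View pics/scene0.png

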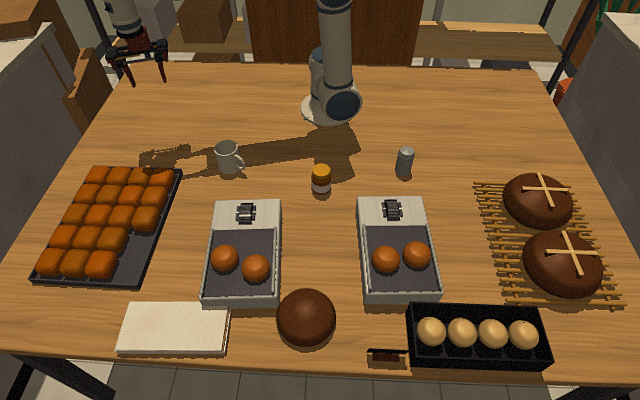

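The top view shows warmers at about (241,150) and (391,136), with wheels at (241,187) and (395,172). The jar is at (320,237), the mug at (437,265) and the shaker at (221,272). Next I'll zoom in on the wheels.

```bash
python3 - <<'E'
import cv2,numpy as np
t=cv2.imread('pics/top0.png'); s=cv2.imread('pics/scene0.png')
z=lambda im,x,y,w=50,h=36:cv2.resize(im[y-h//2:y+h//2,x-w//2:x+w//2],(400,288),interpolation=cv2.INTER_CUBIC)
o=np.vstack([np.hstack([z(t,241,187),z(t,395,172)]),np.hstack([z(s,392,209),z(s,246,213)])])
cv2.imwrite('pics/z0.png',o)
E
```

```text
(no output)
```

View pics/z0.png

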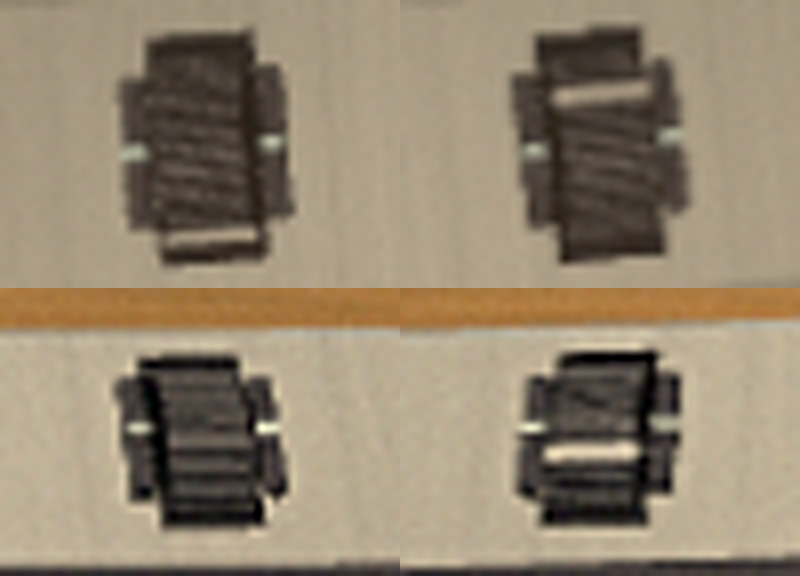

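The left wheel's line is about 30 mm toward the robot, so −2 clicks. The right wheel's line is about 16 mm toward the buns, so +1 click. Next I'll measure the tick positions and the yaw of each warmer.

```bash
cat > h.py <<'E'
import cv2,numpy as np
def rays(c,px,T=None):
    K=np.array([[c['fx'],0,c['cx']],[0,c['fy'],c['cy']],[0,0,1.]])
    u=cv2.undistortPoints(np.array(px,float).reshape(-1,1,2),K,np.array([c['k1'],0,0,0.]))[:,0]
    E=np.array(c['extrinsics']) if T is None else T
    return E[:3,3],np.c_[u,np.ones(len(u))]@E[:3,:3].T
def onplane(c,px,z,T=None):
    o,d=rays(c,px,T); return o+d*((z-o[2])/d[:,2])[:,None]
E
python3 - <<'E'
from workcell import vision
from h import *
for n,boxes in dict(top=[(228,170,256,206),(381,154,411,192)],scene=[(378,194,407,226),(231,198,261,230)]).items():
    c=vision.read_camera(n);g=c['img'].astype(float)
    for (x0,y0,x1,y1) in boxes:
        # ticks: slightly blue/neutral bright vs warm
        sub=g[y0:y1,x0:x1]; m=((sub.min(2)>105)&(sub[...,2]-sub[...,0]<22)).astype(np.uint8)
        k,l,st,ce=cv2.connectedComponentsWithStats(m)
        for i in range(1,k): 
            if st[i,4]<60: print(n,st[i,4],(ce[i]+[x0,y0]).round(1))
c=vision.read_camera('top')
for nm,tk in dict(L=[(232.5,188.1),(250,186.9)],R=[(397.6-400/1+384.9+15.0,172.9),(413.6,170.9)]).items(): pass
Z=lambda x,y,cx,cy:(x/8+cx-25,y/8+cy-18)
for nm,p in dict(L=[Z(132,153,241,187),Z(272,143,241,187)],R=[Z(136,150,395,172),Z(270,135,395,172)]).items():
    P=onplane(c,np.array(p)-.5+.0,.076); print(nm,'top',P.round(4).tolist(),np.linalg.norm(P[0]-P[1]),P.mean(0).round(4),np.arctan2(*(P[0]-P[1])[[0,1]])*-57.3)
s=vision.read_camera('scene')
for nm,p in dict(L=[Z(138,427-288,392,209),Z(267,426-288,392,209)],R=[Z(131,427-288,246,213),Z(265,425-288,246,213)]).items():
    P=onplane(s,np.array(p)-.5,.076); print(nm,'scene',P.round(4).tolist(),np.linalg.norm(P[0]-P[1]),P.mean(0).round(4))
# box top edges
g=cv2.cvtColor(c['img'],cv2.COLOR_BGR2HSV); m=((g[...,1]<70)&(g[...,2]>90)).astype(np.uint8)
for nm,(x0,y0,x1,y1) in dict(L=(195,85,290,215),R=(343,88,440,200)).items():
    sub=np.zeros_like(m); sub[y0:y1,x0:x1]=m[y0:y1,x0:x1]
    cs=max(cv2.findContours(sub,0,2)[0],key=cv2.contourArea)
    b=cv2.boxPoints(cv2.minAreaRect(cs)); P=onplane(c,b,.07)
    print(nm,b.round(0).tolist(),P.round(3)[:,:2].tolist(),[np.linalg.norm(P[i]-P[i-1]).round(3) for i in range(4)])
E
```

```text
top 2 [233.  187.5]
top 4 [249.5 186.5]
top 3 [403.3 170.7]
top 4 [386.5 172.5]
scene 1 [401. 207.]
L top [[0.5464, 0.22, 0.076], [0.5487, 0.1733, 0.076]] 0.046741405109716465 [0.5475 0.1967 0.076 ] 2.778670977922012
R top [[0.5782, -0.1892, 0.076], [0.5823, -0.2339, 0.076]] 0.04482500386807658 [ 0.5803 -0.2115  0.076 ] 5.250816364514756
L scene [[0.548, 0.1712, 0.076], [0.5454, 0.2163, 0.076]] 0.045125512535272035 [0.5467 0.1938 0.076 ]
R scene [[0.5819, -0.2365, 0.076], [0.5788, -0.19, 0.076]] 0.04662923075662419 [ 0.5804 -0.2132  0.076 ]
L [[201.0, 96.0], [270.0, 91.0], [278.0, 205.0], [209.0, 210.0]] [[0.796, 0.304], [0.804, 0.116], [0.498, 0.098], [0.488, 0.284]] [np.float64(0.309), np.float64(0.189), np.float64(0.307), np.float64(0.186)]
R [[349.0, 88.0], [418.0, 80.0], [431.0, 188.0], [361.0, 196.0]] [[0.808, -0.096], [0.827, -0.285], [0.533, -0.308], [0.516, -0.122]] [np.float64(0.293), np.float64(0.19), np.float64(0.295), np.float64(0.187)]
```

Tick spans come out at 45–47 mm and box lengths at 0.29–0.31 m, which matches the given sizes. The left wheel centre is at about (0.547, 0.195) with 3.3° yaw, and the right at about (0.580, −0.212) with 4.7° yaw. I'll do the right wheel first, moving over with the fingers shut.

apply_moves(plan=[[0, [0, 50, -22], 0.116], [0, [0, 54, -20], 0.116], [0, [0, 54, -26], 0], [0, [0, 54, -26], 0], [0, [0, 54, -26], 0]], newtons=20)

```text
time_s: 0.98
ee_pos: [0.4344, -0.4127, 0.2218]
ee_rot: [[-0.0, 0.998, 0.066], [-0.0, 0.066, -0.998], [-1.0, -0.0, 0.0]]
force: [-0.3, -1.0, -0.0]
grip_width: 0.472
```

```bash
cat >> h.py <<'E'
W=dict(L=(0.547,0.195,3.3),R=(0.580,-0.212,4.7))
def rel(n):
    from workcell import env
    s=env.read_state();p=s['ee_pos'];R=s['ee_rot'];x,y,a=W[n];a=np.radians(a)
    d=np.array([x,y,.086])-p
    X=np.array([np.cos(a),np.sin(a)])
    print('t',round(s['time_s'],2),'pos',p.round(4),'tool shift to wheel top mm',(R.T@d*1000).round(1),'along-x offset mm',round(-d[:2]@X*1000,1),'turn needed',round(np.arctan2(R[1,1],R[0,1])-a,4),'F',s['force'].round(2),'grip',round(s['grip_width'],3),'tilt',R[:,0].round(3))
E
python3 -c "from h import *;rel('R')"
```

```text
t 0.97 pos [ 0.4344 -0.4127  0.2218] tool shift to wheel top mm [ 135.7  158.5 -190.7] along-x offset mm -161.6 turn needed -0.0163 F [-0.3  -1.05 -0.02] grip 0.472 tilt [-0. -0. -1.]
```

apply_moves(plan=[[0, [12, 34, -38], -0.016], [0, [16, 34, -38], 0], [0, [18, 34, -38], 0], [0, [18, 34, -38], 0], [0, [18, 34, -38], 0]])

```text
time_s: 1.6
ee_pos: [0.5954, -0.2031, 0.1389]
ee_rot: [[0.003, 0.997, 0.083], [-0.003, 0.083, -0.997], [-1.0, 0.003, 0.003]]
force: [0.2, -0.5, 0.2]
grip_width: 0.011
```

```bash
python3 - <<'E'
from h import *;rel('R')
from workcell import vision
cv2.imwrite('pics/w1.png',vision.read_camera('wrist')['img'])
E
```

```text
t 1.6 pos [ 0.5954 -0.2031  0.1389] tool shift to wheel top mm [ 52.9 -16.2   7.4] along-x offset mm 16.1 turn needed 0.0012 F [ 0.22 -0.51  0.22] grip 0.011 tilt [ 0.003 -0.003 -1.   ]
```

View pics/w1.png

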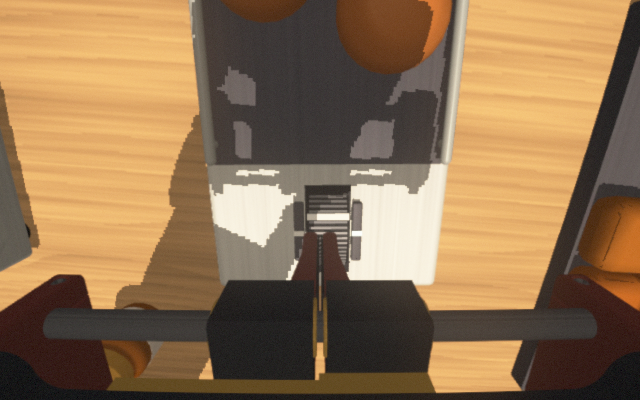

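The wrist view shows ticks at about (299,233) and (357,233), the line at (328,216), and the shut fingertips at about (320,235). I'll use these to cross-check the wheel centre.

```bash
cat >> h.py <<'E'
def wrist():
    from workcell import env,vision
    s=env.read_state();c=vision.read_camera('wrist')
    T=np.eye(4);T[:3,:3]=s['ee_rot'];T[:3,3]=s['ee_pos']
    return c,T@np.array(c['tool_from_camera'])
E
python3 - <<'E'
from h import *
c,T=wrist()
P=onplane(c,[(299,233),(357,233)],.076,T);print(P.round(4),P.mean(0).round(4))
cv2.imwrite('pics/w2.png',cv2.resize(c['img'][180:270,260:390],(780,540),interpolation=cv2.INTER_CUBIC))
rel('R')
E
```

```text
[[ 0.5809 -0.1824  0.076 ]
 [ 0.585  -0.2278  0.076 ]] [ 0.583  -0.2051  0.076 ]
t 1.7 pos [ 0.5957 -0.1996  0.136 ] tool shift to wheel top mm [ 50.  -16.7  11. ] along-x offset mm 16.6 turn needed 0.007 F [ 0.13 -0.64 -0.3 ] grip 0.004 tilt [-0.001  0.001 -1.   ]
```

View pics/w2.png

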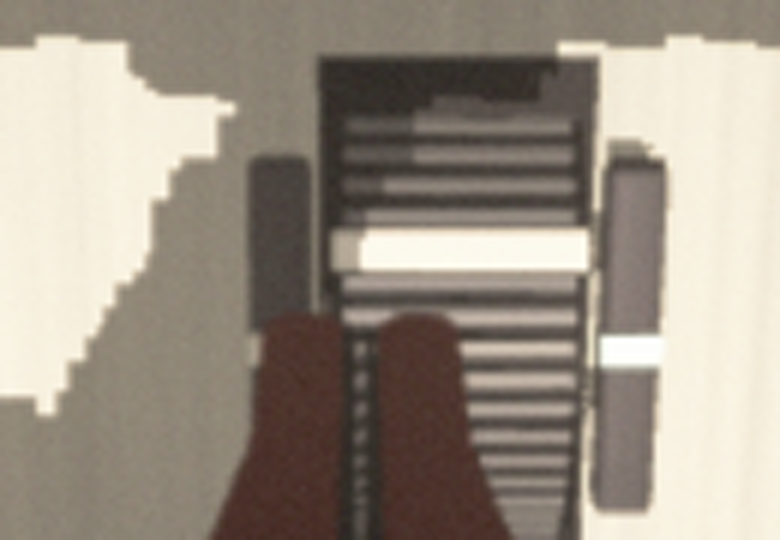

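```bash
python3 - <<'E'
from h import *
c,T=wrist()
P=onplane(c,[(306.7,238.3),(365.3,238.3)],.076,T);print(P.round(4),P.mean(0).round(4))
cv2.imwrite('pics/w3.png',cv2.resize(c['img'][180:270,260:390],(780,540),interpolation=cv2.INTER_CUBIC))
rel('R')
E
```

```text
[[ 0.5747 -0.1916  0.076 ]
 [ 0.5788 -0.2379  0.076 ]] [ 0.5768 -0.2147  0.076 ]
t 1.75 pos [ 0.5948 -0.2021  0.1375] tool shift to wheel top mm [ 51.5 -15.6   8.5] along-x offset mm 15.6 turn needed 0.0053 F [-0.13 -0.73  0.82] grip 0.004 tilt [-0.    -0.001 -1.   ]
```

View pics/w3.png

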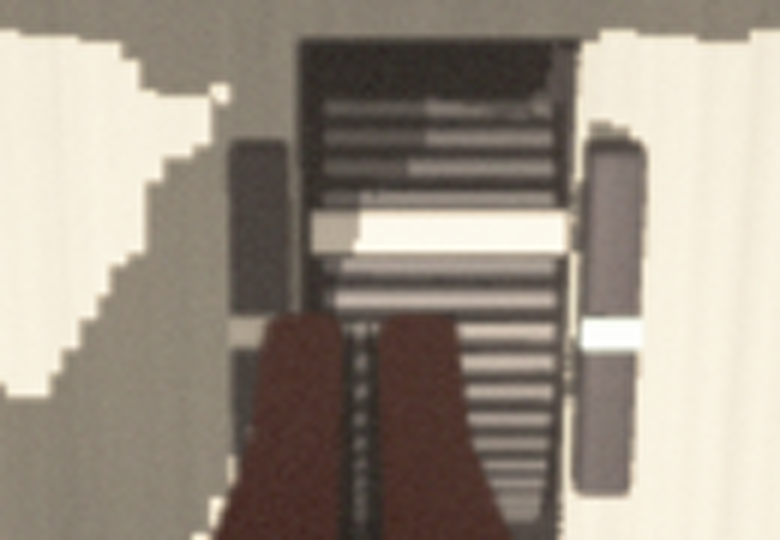

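After settling, the wrist cross-check gives about (0.579, −0.212), in agreement. I'll position over the wheel at +8 mm and lower to a few mm above it.

apply_moves(plan=[[0, [20, -8, 8], 0.005], [0, [18, 0, 1], 0], [0, [4, 0, 0], 0], [0, [0, 0, 0], 0]])

```text
time_s: 2.25
ee_pos: [0.5872, -0.2154, 0.0969]
ee_rot: [[0.003, 0.997, 0.079], [-0.004, 0.079, -0.997], [-1.0, 0.003, 0.004]]
force: [-0.1, -0.2, -0.4]
grip_width: 0.005
```

```bash
python3 - <<'E'
from h import *
rel('R')
E
```

```text
t 2.25 pos [ 0.5872 -0.2154  0.0969] tool shift to wheel top mm [10.9 -6.9 -4. ] along-x offset mm 6.9 turn needed -0.0026 F [-0.11 -0.21 -0.38] grip 0.005 tilt [ 0.003 -0.004 -1.   ]
```

apply_moves(plan=[[0, [6, 2, -4], 0], [0, [3, 0, 0], 0], [0, [2, 0, 0], 0], [0, [2, 0, 0], 0]])

```text
time_s: 2.75
ee_pos: [0.5903, -0.2114, 0.0861]
ee_rot: [[0.007, 0.997, 0.079], [-0.005, 0.079, -0.997], [-1.0, 0.007, 0.006]]
force: [-0.8, 1.1, 6.8]
grip_width: 0.009
```

```bash
python3 - <<'E'
from h import *
rel('R')
E
```

```text
t 2.75 pos [ 0.5903 -0.2114  0.0861] tool shift to wheel top mm [ -0.  -10.4  -0.3] along-x offset mm 10.4 turn needed -0.0025 F [-0.8   1.13  6.81] grip 0.009 tilt [ 0.007 -0.005 -1.   ]
```

Contact at z = 0.086 with 6.8 N, as expected. I'll stroke toward the robot, maintaining the press.

apply_moves(plan=[[0, [2, -4, 0], 0], [0, [2, -4, 0], 0], [0, [2, -4, 0], 0], [0, [2, -4, 0], 0]])

```text
time_s: 3.25
ee_pos: [0.5792, -0.2124, 0.0862]
ee_rot: [[0.022, 0.996, 0.081], [-0.008, 0.081, -0.997], [-1.0, 0.022, 0.01]]
force: [-1.0, 2.3, 6.2]
grip_width: 0.006
```

```bash
python3 - <<'E'
from h import *
rel('R')
E
```

```text
t 3.25 pos [ 0.5792 -0.2124  0.0862] tool shift to wheel top mm [ 0.2  0.9 -0.3] along-x offset mm -0.9 turn needed -0.0005 F [-1.04  2.26  6.25] grip 0.006 tilt [ 0.022 -0.008 -1.   ]
```

apply_moves(plan=[[0, [2, -4, 0], 0], [0, [2, -4, 0], 0]])

```text
time_s: 3.5
ee_pos: [0.5729, -0.213, 0.086]
ee_rot: [[0.029, 0.996, 0.082], [-0.009, 0.082, -0.997], [-1.0, 0.028, 0.012]]
force: [-0.1, 0.8, 5.5]
grip_width: 0.006
```

```bash
python3 - <<'E'
from h import *
rel('R')
c,T=wrist()
cv2.imwrite('pics/w4.png',cv2.resize(c['img'][180:290,240:400],(800,550),interpolation=cv2.INTER_CUBIC))
E
```

```text
t 3.5 pos [ 0.5729 -0.213   0.086 ] tool shift to wheel top mm [ 0.2  7.2 -0.4] along-x offset mm -7.2 turn needed 0.0003 F [-0.05  0.84  5.51] grip 0.006 tilt [ 0.029 -0.009 -1.   ]
```

View pics/w4.png

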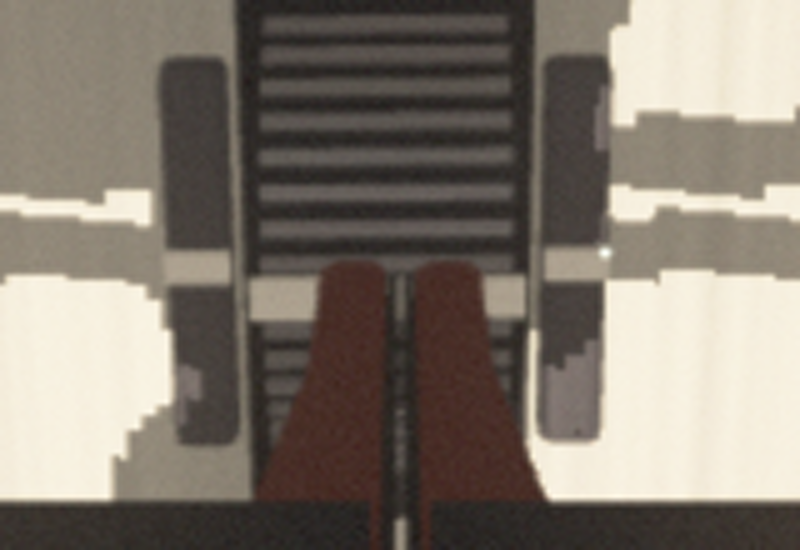

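The white line at zoom y≈300 is close to the ticks at y≈265, with some parallax. I'll lift, level the load off, and look.

apply_moves(plan=[[0, [-15, 0, 0], 0], [0, [-30, -8, 0], 0], [0, [-10, 0, 0], 0], [0, [0, 0, 0], 0]])

```text
time_s: 4.05
ee_pos: [0.5632, -0.2132, 0.144]
ee_rot: [[0.03, 0.996, 0.082], [-0.01, 0.082, -0.997], [-1.0, 0.029, 0.013]]
force: [0.2, -0.1, -0.2]
grip_width: 0.003
```

```bash
python3 - <<'E'
from h import *
rel('R')
c,T=wrist()
cv2.imwrite('pics/w5.png',cv2.resize(c['img'][180:290,240:400],(800,550),interpolation=cv2.INTER_CUBIC))
rel('L')
E
```

```text
t 4.05 pos [ 0.5632 -0.2132  0.144 ] tool shift to wheel top mm [58.4 15.2 -0.5] along-x offset mm -16.8 turn needed 0.0003 F [ 0.22 -0.09 -0.23] grip 0.003 tilt [ 0.03 -0.01 -1.  ]
t 4.1 pos [ 0.5631 -0.2131  0.1435] tool shift to wheel top mm [  53.    15.9 -408.7] along-x offset mm -7.5 turn needed 0.0248 F [-0.47 -0.52  0.53] grip 0.005 tilt [ 0.029 -0.01  -1.   ]
```

View pics/w5.png

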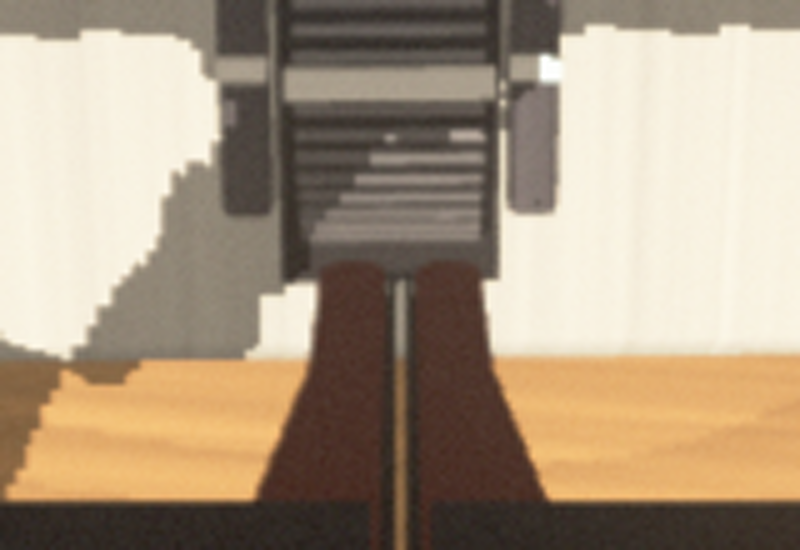

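apply_moves(plan=[[0, [0, 0, -45], 0.01], [0, [0, 0, -60], 0.008], [0, [0, 0, -60], 0], [0, [0, 0, -60], 0], [0, [0, 0, -60], 0]])

```text
time_s: 4.72
ee_pos: [0.5422, 0.0753, 0.1324]
ee_rot: [[0.02, 0.998, 0.055], [-0.009, 0.055, -0.998], [-1.0, 0.019, 0.01]]
force: [0.8, -0.3, 0.5]
grip_width: 0.009
```

```bash
python3 - <<'E'
from h import *
rel('L')
E
```

```text
t 4.72 pos [0.5422 0.0753 0.1324] tool shift to wheel top mm [  45.4   10.5 -119.7] along-x offset mm -11.7 turn needed -0.0021 F [ 0.77 -0.26  0.52] grip 0.009 tilt [ 0.02  -0.009 -1.   ]
```

apply_moves(plan=[[0, [0, 1, -50], 0], [0, [0, 0, -45], 0], [0, [0, 0, -12], 0], [0, [0, 0, 0], 0], [0, [0, 0, 0], 0]])

```text
time_s: 5.35
ee_pos: [0.5344, 0.1877, 0.125]
ee_rot: [[0.011, 0.998, 0.061], [-0.012, 0.061, -0.998], [-1.0, 0.011, 0.013]]
force: [0.3, -0.9, 0.6]
grip_width: 0.004
```

```bash
python3 - <<'E'
from h import *
from workcell import vision
rel('L')
c,T=wrist()
cv2.imwrite('pics/w6.png',cv2.resize(c['img'][160:290,230:410],(800,578),interpolation=cv2.INTER_CUBIC))
rel('L')
t=vision.read_camera('top')['img'];s=vision.read_camera('scene')['img']
z=lambda im,x,y,w=50,h=36:cv2.resize(im[y-h//2:y+h//2,x-w//2:x+w//2],(400,288),interpolation=cv2.INTER_CUBIC)
cv2.imwrite('pics/z1.png',np.hstack([z(t,395,172),z(s,246,213)]))
E
```

```text
t 5.35 pos [0.5344 0.1877 0.125 ] tool shift to wheel top mm [39.1 12.6 -7. ] along-x offset mm -13.0 turn needed 0.0033 F [ 0.34 -0.93  0.62] grip 0.004 tilt [ 0.011 -0.012 -1.   ]
t 5.4 pos [0.5344 0.1876 0.1251] tool shift to wheel top mm [39.1 12.6 -7.1] along-x offset mm -13.0 turn needed 0.0028 F [-0.23 -0.28  0.47] grip 0.004 tilt [ 0.011 -0.012 -1.   ]
```

View pics/w6.png

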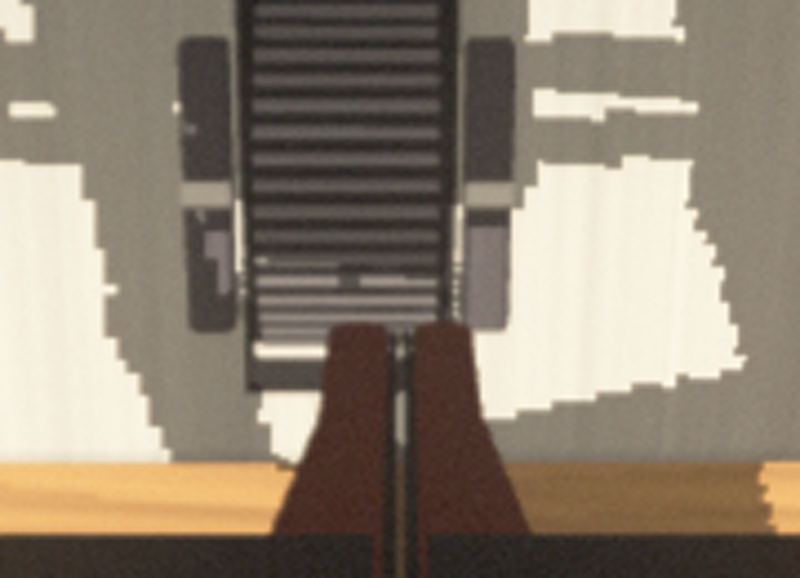

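View pics/z1.png

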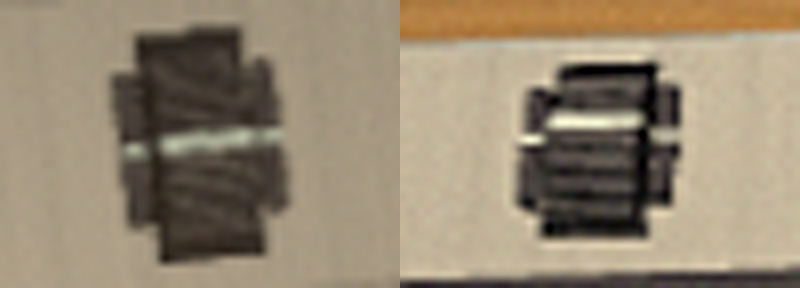

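The right wheel now reads centred: in the top view the line and ticks are collinear. Over the left wheel the fingers stand about 8 mm to its right, in agreement with the computed 7 mm. I'll lower onto it at about −9 mm.

apply_moves(plan=[[0, [15, 3, -7], 0], [0, [14, 1, -1], 0], [0, [5, 0, 0], 0], [0, [0, 0, 0], 0]])

```text
time_s: 6.0
ee_pos: [0.5387, 0.1943, 0.0881]
ee_rot: [[0.011, 0.998, 0.057], [-0.012, 0.058, -0.998], [-1.0, 0.01, 0.013]]
force: [0.2, -0.9, 0.2]
grip_width: 0.005
```

```bash
python3 - <<'E'
from h import *
rel('L')
E
```

```text
t 6.0 pos [0.5387 0.1943 0.0881] tool shift to wheel top mm [ 2.2  8.3 -0.2] along-x offset mm -8.3 turn needed 0.0001 F [ 0.21 -0.9   0.2 ] grip 0.005 tilt [ 0.011 -0.012 -1.   ]
```

apply_moves(plan=[[0, [2, 0, 0], 0], [0, [2, 0, 0], 0], [0, [2, 0, 0], 0]])

```text
time_s: 6.38
ee_pos: [0.5408, 0.1945, 0.0861]
ee_rot: [[0.017, 0.998, 0.057], [-0.011, 0.058, -0.998], [-1.0, 0.017, 0.012]]
force: [-0.5, -1.5, 5.9]
grip_width: 0.007
```

apply_moves(plan=[[0, [2, 4, 0], 0], [0, [2, 4, 0], 0], [0, [2, 4, 0], 0], [0, [2, 4, 0], 0]])

```text
time_s: 6.88
ee_pos: [0.5607, 0.1956, 0.0861]
ee_rot: [[0.03, 0.998, 0.057], [-0.009, 0.057, -0.998], [-1.0, 0.029, 0.01]]
force: [-0.6, -1.1, 3.7]
grip_width: 0.001
```

```bash
python3 - <<'E'
from h import *
rel('L')
E
```

```text
t 6.88 pos [0.5607 0.1956 0.0861] tool shift to wheel top mm [ -0.4 -13.7  -0.2] along-x offset mm 13.7 turn needed -0.0003 F [-0.58 -1.09  3.71] grip 0.001 tilt [ 0.03  -0.009 -1.   ]
```

apply_moves(plan=[[0, [-8, 0, 0], 0], [0, [-20, -15, 0], 0], [0, [0, -14, 0], 0], [0, [0, 0, 0], 0]])

```text
time_s: 7.38
ee_pos: [0.5294, 0.1943, 0.1129]
ee_rot: [[0.028, 0.998, 0.057], [-0.009, 0.057, -0.998], [-1.0, 0.027, 0.01]]
force: [0.4, 0.6, 0.3]
grip_width: 0.005
```

```bash
python3 - <<'E'
from h import *
rel('L')
c,T=wrist()
cv2.imwrite('pics/w7.png',cv2.resize(c['img'][160:290,230:410],(800,578),interpolation=cv2.INTER_CUBIC))
E
```

```text
t 7.38 pos [0.5294 0.1943 0.1129] tool shift to wheel top mm [27.4 16.9 -0. ] along-x offset mm -17.6 turn needed -0.0002 F [0.42 0.57 0.3 ] grip 0.005 tilt [ 0.028 -0.009 -1.   ]
```

View pics/w7.png

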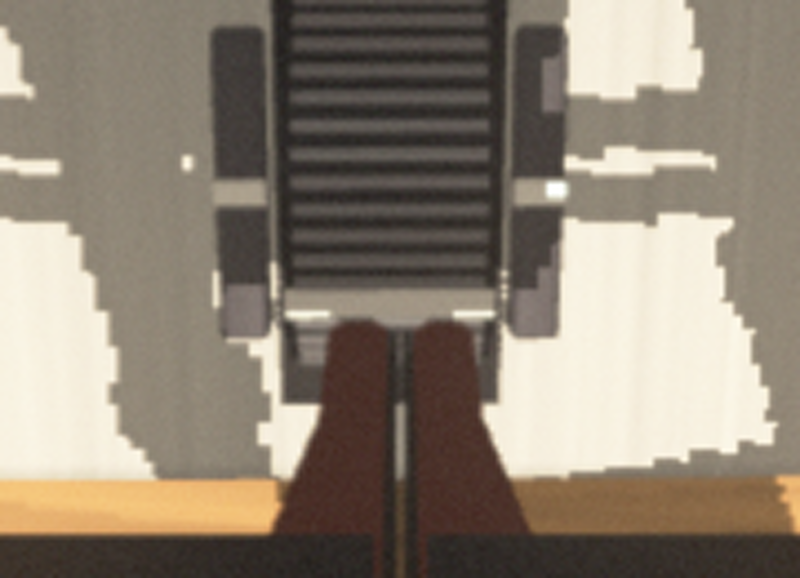

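The line has moved up by one click, to zoom y≈303 against ticks at 190 (about 16 mm). One more click to go.

apply_moves(plan=[[0, [10, 8, 0], 0], [0, [13, 0, 0], 0], [0, [3, 0, 0], 0], [0, [2, 0, 0], 0], [0, [2, 0, 0], 0]])

```text
time_s: 8.05
ee_pos: [0.5433, 0.1947, 0.0859]
ee_rot: [[0.037, 0.998, 0.056], [-0.007, 0.056, -0.998], [-0.999, 0.037, 0.009]]
force: [-1.0, -1.3, 11.5]
grip_width: 0.006
```

```bash
python3 - <<'E'
from h import *
rel('L')
E
```

```text
t 8.05 pos [0.5433 0.1947 0.0859] tool shift to wheel top mm [ 0.   3.7 -0.1] along-x offset mm -3.7 turn needed -0.0012 F [-1.   -1.29 11.51] grip 0.006 tilt [ 0.037 -0.007 -0.999]
```

apply_moves(plan=[[0, [1.5, 4, 0], 0], [0, [1.5, 4, 0], 0], [0, [1.5, 4, 0], 0]])

```text
time_s: 8.43
ee_pos: [0.5589, 0.1955, 0.0863]
ee_rot: [[0.046, 0.997, 0.055], [-0.006, 0.056, -0.998], [-0.999, 0.045, 0.008]]
force: [-0.7, -0.8, 6.5]
grip_width: 0.003
```

```bash
python3 - <<'E'
from h import *
rel('L')
c,T=wrist()
cv2.imwrite('pics/w8.png',cv2.resize(c['img'][160:290,230:410],(800,578),interpolation=cv2.INTER_CUBIC))
E
```

```text
t 8.43 pos [0.5589 0.1955 0.0863] tool shift to wheel top mm [ -0.3 -11.9  -0.2] along-x offset mm 11.9 turn needed -0.0019 F [-0.75 -0.76  6.46] grip 0.003 tilt [ 0.046 -0.006 -0.999]
```

View pics/w8.png

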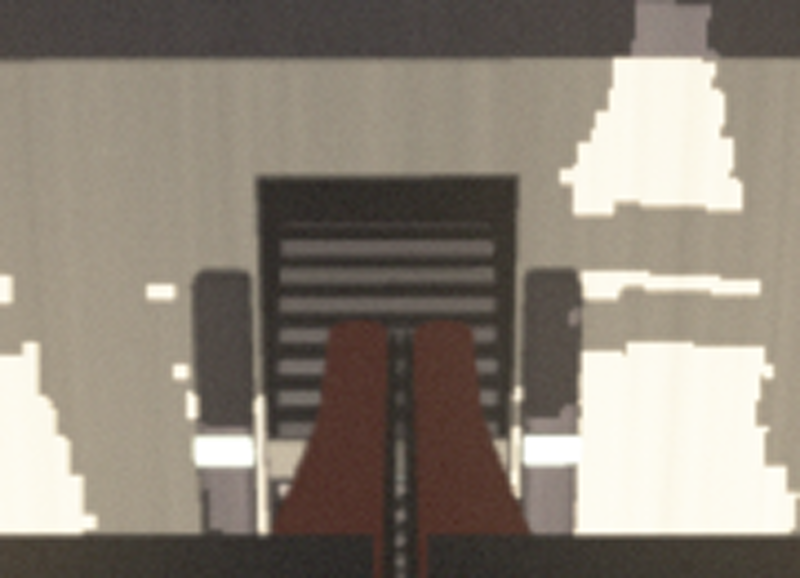

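The line (y≈460) is level with the ticks (y≈450). I'll lift straight off and retreat.

apply_moves(plan=[[0, [-15, 0, 0], 0], [0, [-50, -15, 0], 0], [0, [-40, -40, 0], 0], [0, [-20, -50, 0], 0], [0, [0, 0, 0], 0]])

```text
time_s: 9.1
ee_pos: [0.4456, 0.1898, 0.2091]
ee_rot: [[0.041, 0.998, 0.054], [-0.006, 0.054, -0.998], [-0.999, 0.041, 0.009]]
force: [1.2, 1.1, -0.6]
grip_width: 0.004
```

apply_moves(plan=[[0, [0, -50, 0], 0], [0, [0, -20, 0], 0], [0, [0, 0, 0], 0], [0, [0, 0, 0], 0], [0, [0, 0, 0], 0]])

```text
time_s: 9.72
ee_pos: [0.3765, 0.1856, 0.2028]
ee_rot: [[0.036, 0.998, 0.053], [-0.009, 0.053, -0.999], [-0.999, 0.035, 0.011]]
force: [0.1, 0.1, -0.5]
grip_width: 0.009
```

```bash
python3 - <<'E'
from h import *
from workcell import vision
rel('L')
c,T=wrist();t=vision.read_camera('top')['img'];s=vision.read_camera('scene')['img']
cv2.imwrite('pics/t9.png',t)
z=lambda im,x,y,w=50,h=36:cv2.resize(im[y-h//2:y+h//2,x-w//2:x+w//2],(400,288),interpolation=cv2.INTER_CUBIC)
cv2.imwrite('pics/z9.png',np.vstack([np.hstack([z(t,241,187),z(t,395,172)]),np.hstack([z(s,392,209),z(s,246,213)])]))
cv2.imwrite('pics/w9.png',c['img'])
E
```

```text
t 9.72 pos [0.3765 0.1856 0.2028] tool shift to wheel top mm [122.7 166.6  -1.6] along-x offset mm -170.8 turn needed -0.0041 F [ 0.06  0.08 -0.48] grip 0.009 tilt [ 0.036 -0.009 -0.999]
```

View pics/z9.png

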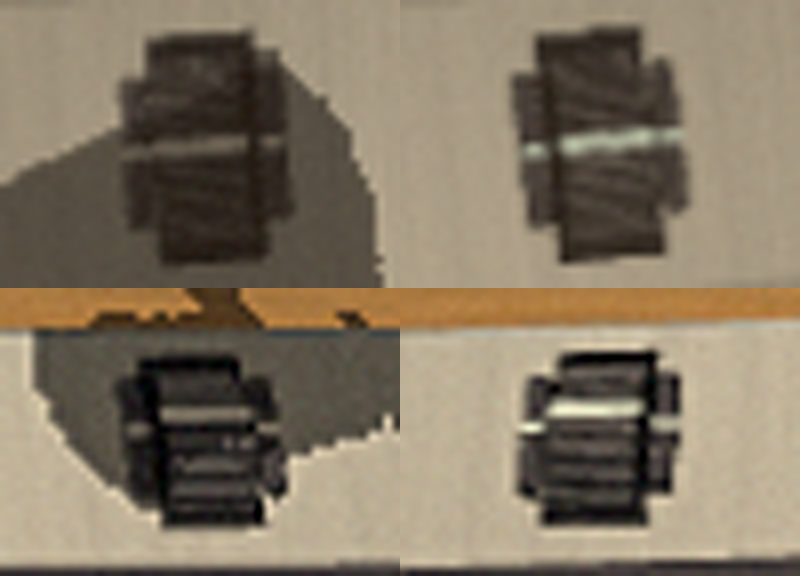

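View pics/t9.png

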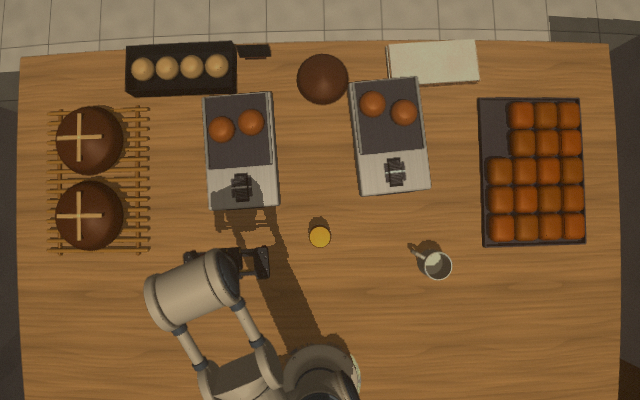

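View pics/w9.png

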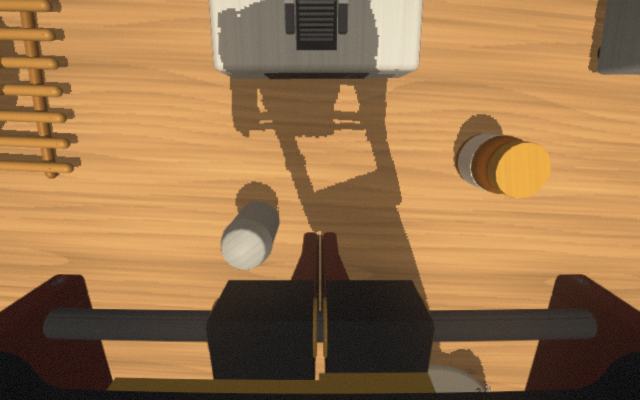

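Both lines sit in line with their ticks in the top view. The left pair is in shadow at zoom y≈148; the right is at about 140. The buns, jar and mug are at their old pixel positions. The shaker is upright, about 100 mm below the fingertips, and nothing is being touched (force about 0.5 N).

```bash
python3 -c "
from workcell import env
print(env.close_job(), env.read_state()['force'])"
```

```text
the job is handed in; nothing more can be done
the job is handed in; nothing more can be done
```

Both bread warmers are at their middle setting, and I handed the job in at about 10 s of the 48 s allowed. No verdict was reported.

- **Right wheel:** it started one click towards the buns, and I stroked it one click back towards the robot.
- **Left wheel:** it started two clicks towards the robot, and I stroked it two clicks towards the buns, lifting off and looking after each.
- **Contact force:** the fingertip readings I took were about 4–7 N. One reached 11.5 N as I pressed down for the last click, which is above the 5 N suggested but far below the limits.

**Last checks:** In the final top view each white line was in line with its two ticks. In the scene view the lines looked about 2 pixels off the ticks, which fits them standing 10 mm higher. The buns, jar and mug were at their starting pixels. The shaker was upright and about 100 mm below the fingertips; the arm hid it from above, so I did not measure its position again. The arm was clear of everything, with about 0.5 N on the force sensor.

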